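# Rack the sound pen tools in their docks

### The job

Gather the robot's three sound pen tools, those whose coupling still has all four claws, into the docks on the black tool tray, each in the dock that fits it: slim pen in the narrow dock, medium in the middle-sized, jumbo in the wide one. Set each down on the dock's floor, upright with its pen through the notches (either way round), without tipping or dropping it. Leave the tool with the broken coupling and the one with the round bolt flange standing where they are.

Things in the scene. Friction and masses are not known exactly. Their poses are not given: they have to be found in the camera images.
- slim_tool: Slim pen tool, sound. White clamp block 30 wide, 50 long (x), 40 mm high; a 10 mm pen, 120 long, lies nearly level through it. On it a square collar, 44 x 44, sides along x and y, 40 to 70 mm above the underside: grip there. On top a round plate to 74 mm and four claws, one per side, to 90 mm. Origin: centre of the underside; x along the pen to its blue cap, z up. 130 g.
- medium_tool: Medium pen tool, sound. White clamp block 40 wide, 50 long (x), 40 mm high; a 20 mm pen, 120 long, lies nearly level through it. On it a square collar, 44 x 44, sides along x and y, 40 to 70 mm above the underside: grip there. On top a round plate to 74 mm and four claws, one per side, to 90 mm. Origin: centre of the underside; x along the pen to its blue cap, z up. 170 g.
- jumbo_tool: Jumbo pen tool, sound. White clamp block 50 wide, 50 long (x), 40 mm high; a 30 mm pen, 120 long, lies nearly level through it. On it a square collar, 44 x 44, sides along x and y, 40 to 70 mm above the underside: grip there. On top a round plate to 74 mm and four claws, one per side, to 90 mm. Origin: centre of the underside; x along the pen to its blue cap, z up. 220 g.
- broken_tool: Pen tool with a damaged coupling. White clamp block 50 wide, 50 long (x), 40 mm high; a 30 mm pen, 120 long, lies nearly level through it. On it a square collar, 44 x 44, sides along x and y, 40 to 70 mm above the underside: grip there. On top a round plate to 74 mm; of its four claws two neighbours are broken off, two left, to 90 mm. Origin: centre of the underside; x along the pen to its blue cap, z up. 220 g.
- flange_tool: Pen tool for another robot. White clamp block 40 wide, 50 long (x), 40 mm high; a 20 mm pen, 120 long, lies nearly level through it. On it a square collar, 44 x 44, sides along x and y, 40 to 70 mm above the underside: grip there. On top, no claws: a round bolt flange 54 mm across with four screw heads, 70 to 81 mm. Origin: centre of the underside; x along the pen to its blue cap, z up. 170 g.
- narrow_dock: Narrow white dock, fixed on the 20 mm high black tray; docks about 108 mm apart in a row. Open-topped box, inside 46 wide (y), 66 long (x), walls 4, rims 40 mm above its underside, floor 6 mm thick; each end wall has a notch 26 mm wide, down to the floor, for the pen. Origin: centre of its underside; x along the pen's way, z up. A tool's underside rests 6 mm above the origin.
- middle_dock: Middle white dock, fixed on the 20 mm high black tray; docks about 108 mm apart in a row. Open-topped box, inside 56 wide (y), 66 long (x), walls 4, rims 40 mm above its underside, floor 6 mm thick; each end wall has a notch 36 mm wide, down to the floor, for the pen. Origin: centre of its underside; x along the pen's way, z up. A tool's underside rests 6 mm above the origin.
- wide_dock: Wide white dock, fixed on the 20 mm high black tray; docks about 108 mm apart in a row. Open-topped box, inside 66 wide (y), 66 long (x), walls 4, rims 40 mm above its underside, floor 6 mm thick; each end wall has a notch 46 mm wide, down to the floor, for the pen. Origin: centre of its underside; x along the pen's way, z up. A tool's underside rests 6 mm above the origin.
Not all that is in view belongs to the job. Leave any green or yellow look-alike of the jumbo_tool alone.

How it is judged:
At the end, for the whole second after the job is handed in: Slim tool in the narrow dock, medium in the middle, jumbo in the wide: within 15 mm of centre, on the floor within 4 mm, upright within 0.12 rad, pen along the dock within 0.35 rad, at rest; the broken and the flanged tool upright within 30 mm of their start (horizontal distance between slim_tool and narrow_dock below 0.015 m and z of slim_tool in the frame of narrow_dock between 0.002 and 0.01 m and angle between each of slim_tool, medium_tool, jumbo_tool, broken_tool, flange_tool's own z axis and vertical below 0.12 rad and angle between the x axis of slim_tool and the x axis of narrow_dock, either way round below 0.35 rad and linear speed of each of slim_tool, medium_tool, jumbo_tool, broken_tool, flange_tool below 0.02 m/s and horizontal distance between medium_tool and middle_dock below 0.015 m and z of medium_tool in the frame of middle_dock between 0.002 and 0.01 m and angle between the x axis of medium_tool and the x axis of middle_dock, either way round below 0.35 rad and horizontal distance between jumbo_tool and wide_dock below 0.015 m and z of jumbo_tool in the frame of wide_dock between 0.002 and 0.01 m and angle between the x axis of jumbo_tool and the x axis of wide_dock, either way round below 0.35 rad and distance of each of broken_tool, flange_tool from where it was at the start of the episode below 0.03 m); the robot touches nothing.
It fails at once if the broken or the flanged tool is moved more than 30 mm from its place (distance of any of broken_tool, flange_tool from where it was at the start of the episode above 0.03 m).
It fails at once if a pen tool is tipped over (angle between any of slim_tool, medium_tool, jumbo_tool's own z axis and vertical above 0.7 rad).
It fails at once if a tool is dropped into its dock from more than about 3 cm ((horizontal distance between slim_tool and narrow_dock below 0.02 m and z of slim_tool in the frame of narrow_dock below 0.03 m and linear speed of slim_tool above 0.75 m/s) or (horizontal distance between medium_tool and middle_dock below 0.02 m and z of medium_tool in the frame of middle_dock below 0.03 m and linear speed of medium_tool above 0.75 m/s) or (horizontal distance between jumbo_tool and wide_dock below 0.02 m and z of jumbo_tool in the frame of wide_dock below 0.03 m and linear speed of jumbo_tool above 0.75 m/s)).
It also fails if it takes over 83 s, if anything falls off the work surface, if the arm or the gripper's body presses on something with over 40 N, if the wrist force passes 120 N, or if a joint passes its speed limit or range.

### The arm

A 6-joint arm with a two-finger parallel gripper is mounted at the origin on the work surface. World frame = base frame: x ahead of the robot, y to its left, z up, the work surface at z = 0. Lengths are in m, angles in rad, forces in N, time in s.
With the tool pointing down it reaches from about 0.375 to 0.925 m from the base axis. Payload 5.7 kg.
Tool frame: the origin (TCP) lies at the centre of the arm's flange, where the gripper is bolted on; the fingertips stand 173 mm ahead of it and the grasp point (between the pads) lies 155 mm ahead of it; z points along the fingers, y is the line along which they close (so a half turn about z gives the same grasp; the last joint's range is limited). The gripper opens to 85 mm and grips with 20 to 120 N. Pads are 22 mm wide; open, the fingers measure 114 mm over their backs; the gripper's body (76 mm by 85 mm) begins 54 mm behind the grasp point. The pads swing forward as they close: fully open they stand 13 mm farther back than shut.
Start: joints at [-1.254, 0.359, 1.51, -0, 1.272, -0.115], TCP at [0.251, -0.545, 0.405] pointing down, gripper open.
Joint ranges: [-2.97, 2.97], [-1.01, 2.36], [0.21, 2.38], [-0.96, 4.11], [0.2, 2.71], [-2.98, 2.98]. Speed limits (rad/s): [2.39, 2.39, 3.14, 3.14, 3.14, 3.14].

### API

Orientations are given as a rotation vector (axis times angle).
In Python, from cell import observe, get_image, sign_off gives the robot as it stands.
- The arm moves only by the tool send_rows, never from a script. Its argument "steps" is a list of rows, each an object with "dr": the turn, a rotation vector about the tool's x, y, z in rad, a list of three; "travel": the shift along the tool's x, y, z in cm, a list of three; "fingers": the finger opening in cm, from 0 to 8.54. A call has 1 to 5 rows; each row is the pose to reach, as a shift and turn from the pose commanded when the call began, along the tool's axes at that moment; what a row does not reach only later rows make up. A row lasts 1/12 s, in which the tool goes at most 41.7 mm and 7.16 degrees, less where a joint would pass 70% of its speed; a pose out of reach is approached as far as the arm can. A call with a gripper value outside its range is refused whole. The fingers move at their own pace and stop on an object; "force" is the grip in N (left out, the last holds). Time passes only in rows, so rows that repeat a pose let the fingers close. It gives the time, the measured TCP pose, the force, the opening and the grip force at its end, in the units of the state.
- observe(): the state, without advancing time (a new reading comes with each control period).
- get_image(name): name is "scene" or "side" or "wrist"; returns a dict with "img" (384x512x3 uint8, red, green, blue), "mtx" (3x3 intrinsics, pixels), "R" (3x3) and "t" (3): a world point X has camera coordinates R X + t. Camera axes: x right, y down, z forward; pixel columns grow to the right and rows downward; lengths in m; the calibration is good to about 2 mm. The wrist camera is an equidistant fisheye: a pixel r from the principal point sees the ray r / f radians off the axis. A picture is of the moment at which its call begins. There is no depth.
- sign_off(): hands the job in; it is judged then, once.
The state is a dict: "clock": time; "joint_positions": joint angles; "joint_vel": joint speeds; "tau": joint torques, N m; "ee_pos": TCP position; "tcp_rot": TCP orientation; "wrist_force": force on the tool from outside, world axes, zero at the start; "wrist_torque": the same for the moment, N m; "width": finger opening in m; "grasp_force": force on a finger pad.
Only numpy, scipy, OpenCV 4.12 (cv2) and the standard library are available. Lean on these libraries where they do the work, as an engineer would, in place of code of your own. Each camera call takes 0.05 s, during which the arm holds its last target. There are 200 camera calls.

## Working session

There is one attempt and no reset: what is moved stays moved. The work goes in short steps, Python scripts to look and compute and a tool call to move; the robot and the scene stay as the last step left them, time stands still between calls to the robot, and variables do not carry over. Pictures are saved under pics/ and viewed, at most 14 in all, crops included, and the job is handed in when it is done.

Besides the shell and the picture viewer there is one more tool, called after "Request:" as name(argument=value, ...), one argument or row to a line, values as JSON. send_rows: Moves the arm, as the interface text tells. Its arguments: {"type":"object","properties":{"steps":{"type":"array","items":{"type":"object","properties":{"dr":{"type":"array","items":{"type":"number"}},"travel":{"type":"array","items":{"type":"number"}},"fingers":{"type":"number"}}}},"force":{"type":"number"}},"required":["steps"]}

```bash
mkdir -p pics; ls; python3 - <<'E'
from cell import *
import cv2,pickle
s=observe();print({k:(v if not hasattr(v,'round') else v) for k,v in s.items()})
d={}
for n in("scene","side","wrist"):
    d[n]=get_image(n);g=d[n];print(n,g["mtx"],g["R"],g["t"])
    cv2.imwrite(f"pics/{n}0.png",cv2.resize(g["img"][:,:,::-1],(800,600),interpolation=cv2.INTER_CUBIC))
pickle.dump(d,open("d0.pkl","wb"))
E
```

```text
pics
{'clock': 0.0, 'joint_positions': array([-1.25407244e+00,  3.59522591e-01,  1.51146131e+00,  4.25381635e-06,
        1.27252081e+00, -1.15104560e-01]), 'joint_vel': array([-0.00137543,  0.00041826,  0.00029163, -0.0007581 , -0.00059885,
        0.00080861]), 'tau': array([-8.95109224e-04, -5.27616262e+01, -2.78617752e+01, -1.01648686e-04,
        1.31865035e-02, -3.78809705e-05]), 'ee_pos': array([ 0.2509929 , -0.54456626,  0.40383183]), 'tcp_rot': array([-3.06678965e+00, -6.72646851e-01,  2.95733029e-04]), 'wrist_force': array([ 0.74090712, -0.01380988,  0.09289071]), 'wrist_torque': array([-0.01045496, -0.00259846,  0.03541464]), 'grasp_force': 0.0, 'width': 0.08487556805554917}
scene [[376.84749439   0.         257.03038035]
 [  0.         376.84749439 195.72423851]
 [  0.           0.           1.        ]] [[-0.10161792  0.9947298  -0.01365372]
 [ 0.80409223  0.07404643 -0.58987525]
 [-0.58575548 -0.07092075 -0.80737895]] [-0.00972797 -0.4257281   1.3989636 ]
side [[354.03644129   0.         252.69473936]
 [  0.         354.03644129 191.92722747]
 [  0.           0.           1.        ]] [[-0.90622993 -0.42258206  0.01310457]
 [-0.2632048   0.53964539 -0.79969124]
 [ 0.33086335 -0.72815332 -0.60026843]] [0.5576153  0.15569672 0.94033047]
wrist [[297.31863964   0.         256.47954247]
 [  0.         297.31863964 189.14080421]
 [  0.           0.           1.        ]] [[ 0.41841175 -0.90825257 -0.00298008]
 [-0.86238583 -0.39830724  0.31247724]
 [-0.28499524 -0.12817417 -0.94992057]] [-0.59966558 -0.04015486  0.3805452 ]
```

View pics/scene0.png

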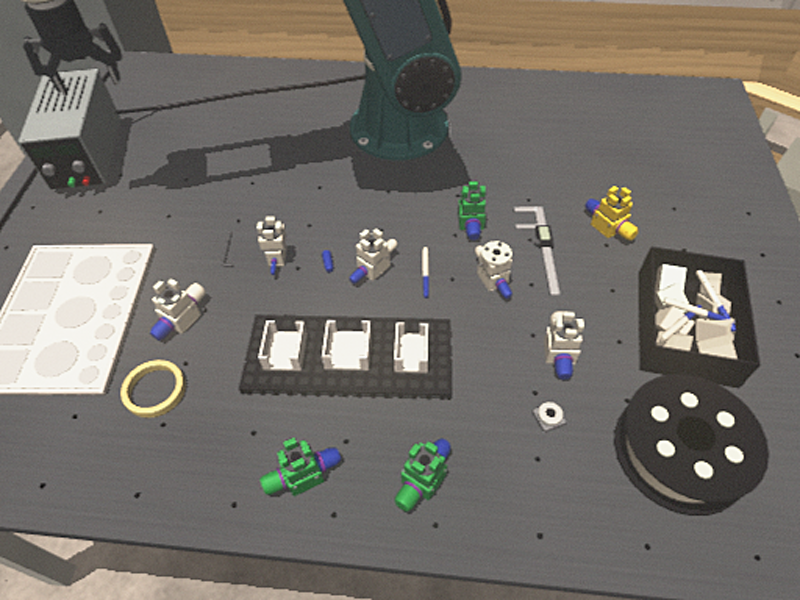

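View pics/side0.png

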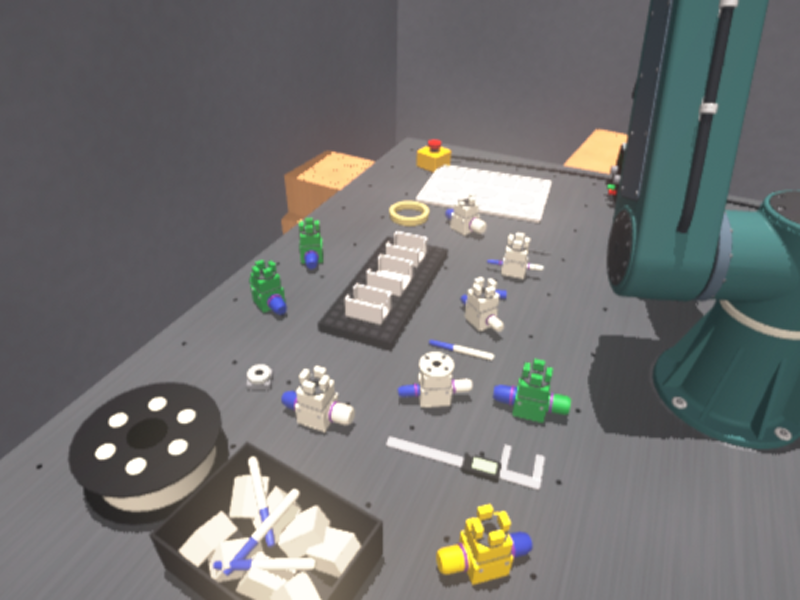

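Five white tools (800×600 scene): slim (270,243), medium (373,255), flange (494,265, bolt-flange disc), and two jumbos at (178,305) and (565,340), of which one is broken. Docks are at (283,347), (347,347), (411,347). I'll confirm with an enlarged crop.

```bash
python3 - <<'E'
import cv2,pickle,numpy as np
d=pickle.load(open("d0.pkl","rb"))
def c(n,u,v,w=28):
    u,v=int(u*.64),int(v*.64);g=d[n]["img"][max(0,v-w):v+w,max(0,u-w):u+w,::-1]
    return cv2.resize(g,(260,260),interpolation=cv2.INTER_CUBIC)
a=np.hstack([c("scene",178,305),c("scene",565,340),c("scene",373,255)])
b=np.hstack([c("side",466,215),c("side",317,400),c("side",484,303)])
cv2.imwrite("pics/crop1.png",np.vstack([a,b]))
g=d["scene"]["img"][195:260,150:295,::-1]
cv2.imwrite("pics/docks.png",cv2.resize(g,None,fx=5,fy=5,interpolation=cv2.INTER_CUBIC))
E
```

```text
(no output)
```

View pics/crop1.png

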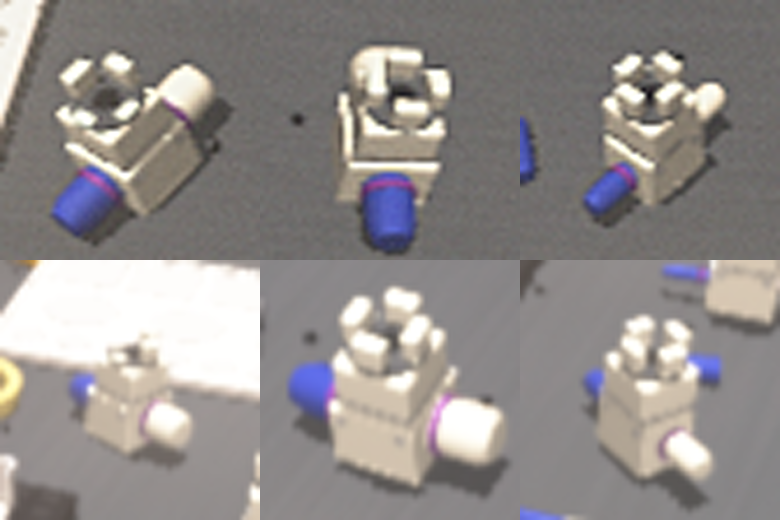

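View pics/docks.png

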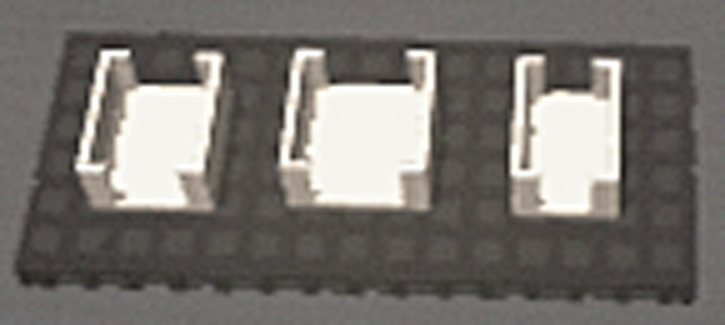

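View pics/wrist0.png

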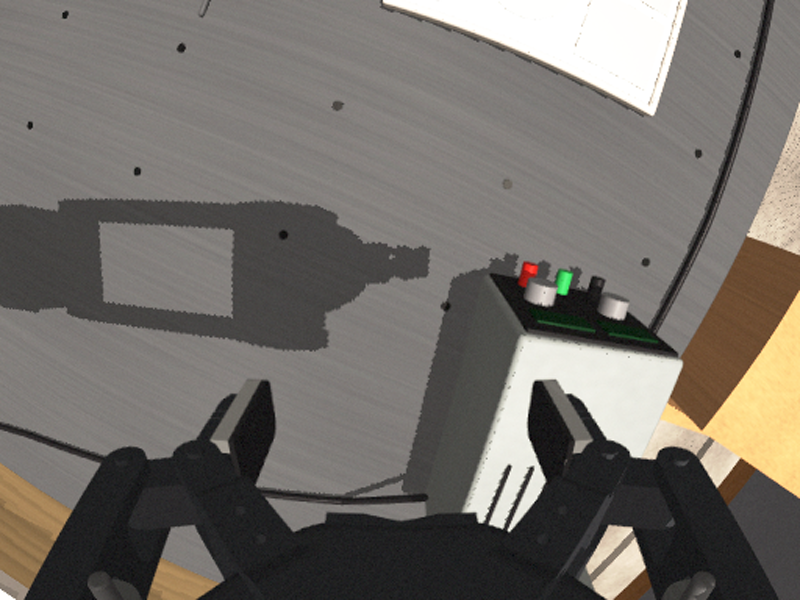

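```bash
cat > h.py <<'E'
import numpy as np,cv2,pickle
from scipy.spatial.transform import Rotation as Rn
def ray(g,uv,fish=False):
    K,R,t=g["mtx"],g["R"],g["t"]
    d=np.array([(uv[0]-K[0,2])/K[0,0],(uv[1]-K[1,2])/K[1,1],1.])
    if fish:
        th=np.hypot(d[0],d[1]);d=np.array([*(d[:2]/max(th,1e-9)*np.sin(th)),np.cos(th)])
    return -R.T@t,R.T@d/np.linalg.norm(d)
def cast(g,uv,z,fish=False):
    o,d=ray(g,uv,fish);return o+d*(z-o[2])/d[2]
def tri(g1,a,g2,b,f1=False,f2=False):
    (o,d),(p,e)=ray(g1,a,f1),ray(g2,b,f2)
    s=np.linalg.lstsq(np.c_[d,-e],p-o,rcond=None)[0]
    A,B=o+s[0]*d,p+s[1]*e;return (A+B)/2,np.linalg.norm(A-B)
def plan(s,pos,ydeg):
    """travel (cm) and total yaw about tool z (deg) to bring TCP to pos, tool y axis line at world angle ydeg"""
    R=Rn.from_rotvec(s["tcp_rot"]).as_matrix()
    ty=np.degrees(np.arctan2(R[1,1],R[0,1]))
    dy=(ydeg-ty+90)%180-90   # world turn; tool z down -> dr_z=-dy
    print("travel cm",np.round(R.T@(np.array(pos)-s["ee_pos"])*100,2),"dr_z rad",np.round(-np.radians(dy),3),"or",np.round(-np.radians(dy-180*np.sign(dy)),3),"j6",s["joint_positions"][5].round(2))
E
python3 - <<'E'
from h import *
d=pickle.load(open("d0.pkl","rb"));S,D=d["scene"],d["side"]
for n,a,b in[("jumL",(108.5,187.9),(300,129)),("jumR",(365.2,210.3),(203.1,243.5)),("med",(238.7,153.3),(310.5,182)),("slim",(173.5,144),(331,153.7)),("flange",(316.8,160),(279.7,231.7))]:
    p,e=tri(S,a,D,b);print(n,p.round(4),e.round(4),cast(S,a,.085).round(4),"r",np.hypot(*p[:2]).round(3))
for n,c in[("dL",[(105,50),(222,52),(78,168),(213,177)]),("dC",[(297,50),(435,52),(282,168),(430,177)]),("dR",[(513,58),(620,60),(512,178),(620,182)])]:
    P=np.array([cast(S,(150+u/5,195+v/5),.06) for u,v in c]);print(n,P.mean(0).round(4),"w",np.linalg.norm(P[1]-P[0]).round(4),np.linalg.norm(P[3]-P[2]).round(4),"l",np.linalg.norm(P[2]-P[0]).round(4),np.linalg.norm(P[3]-P[1]).round(4),"ydir",np.degrees(np.arctan2(*(P[1]-P[0]+P[3]-P[2])[[1,0]])).round(1))
h=cv2.cvtColor(S["img"],cv2.COLOR_RGB2HSV);m=cv2.inRange(h,(112,110,50),(130,255,255))
n,_,st,ce=cv2.connectedComponentsWithStats(m)
for i in range(1,n):
    if st[i,4]>12:print("blue",ce[i].round(1),st[i,4],cast(S,ce[i],.022).round(3))
E
```

```text
jumL [ 0.5804 -0.3393  0.0687] 0.0078 [ 0.5959 -0.3262  0.085 ] r 0.672
jumR [0.5928 0.3449 0.0751] 0.0146 [0.6056 0.3472 0.085 ] r 0.686
med [0.4346 0.     0.0838] 0.0102 [0.4415 0.0036 0.085 ] r 0.435
slim [ 0.421  -0.1909  0.0845] 0.0011 [ 0.4222 -0.1903  0.085 ] r 0.462
flange [0.4392 0.2245 0.0777] 0.0025 [0.447  0.2244 0.085 ] r 0.493
dL [ 0.6534 -0.1209  0.06  ] w 0.0624 0.0695 l 0.0729 0.0769 ydir 92.5
dC [ 0.6434 -0.0142  0.06  ] w 0.0732 0.0755 l 0.0728 0.0766 ydir 92.8
dR [0.6383 0.0919 0.06  ] w 0.0563 0.0544 l 0.0733 0.0743 ydir 93.5
blue [378.6 130.7] 45 [0.248 0.426 0.022]
blue [302.3 145.8] 68 [0.336 0.186 0.022]
blue [209.3 166.3] 64 [ 0.444 -0.088  0.022]
blue [174.3 170.8] 21 [ 0.471 -0.189  0.022]
blue [228.2 175.9] 49 [ 0.476 -0.026  0.022]
blue [272.  182.8] 38 [0.49  0.104 0.022]
blue [322.5 184.6] 53 [0.483 0.248 0.022]
blue [459.9 200.8] 61 [0.506 0.625 0.022]
blue [441.4 201.3] 15 [0.512 0.574 0.022]
blue [101.7 210.1] 77 [ 0.628 -0.356  0.022]
blue [360.6 234.7] 112 [0.64  0.347 0.022]
blue [283.1 285.8] 76 [0.799 0.155 0.022]
blue [211.  292.3] 120 [ 0.832 -0.015  0.022]
blue [203.2 294.9] 15 [ 0.84  -0.032  0.022]
```

Docks by width: left ≈64 is the middle dock, centre ≈74 the wide one, right ≈55 the narrow one; positions agree with the 108 mm pitch. The side view shows four claws on the right jumbo. I'll set out for the slim tool first.

```bash
python3 - <<'E'
from h import *;from cell import observe
s=observe();d=pickle.load(open("d0.pkl","rb"));g=d["wrist"]
R=Rn.from_rotvec(s["tcp_rot"]).as_matrix();print("cam in tool",(R.T@(-g["R"].T@g["t"]-s["ee_pos"])).round(4))
plan(s,[.422,-.19,.32],91.5)
E
```

```text
cam in tool [0.0807 0.0011 0.0318]
travel cm [ 30.37 -25.04   8.45] dr_z rad 0.406 or -2.736 j6 -0.12
```

Request:
send_rows(
  steps=[
    {"travel":[4,-3.3,1],"dr":[0,0,0],"fingers":8.5},
    {"travel":[7.5,-6.2,2],"dr":[0,0,0],"fingers":8.5},
    {"travel":[11,-9.1,3],"dr":[0,0,0],"fingers":8.5},
    {"travel":[14,-11.6,4],"dr":[0,0,0],"fingers":8.5},
    {"travel":[15,-12.5,4.2],"dr":[0,0,0],"fingers":8.5},
  ],
)

```text
clock: 0.57
ee_pos: [0.3352, -0.3657, 0.3617]
tcp_rot: [-3.066, -0.672, 0.0]
wrist_force: [0.4, 0.2, -0.2]
width: 0.0847
grasp_force: 0.0
```

Request:
send_rows(
  steps=[
    {"travel":[4,-3.3,1],"dr":[0,0,0.12],"fingers":8.5},
    {"travel":[7.5,-6.2,2],"dr":[0,0,0.24],"fingers":8.5},
    {"travel":[11,-9.1,3],"dr":[0,0,0.36],"fingers":8.5},
    {"travel":[14.4,-12,4],"dr":[0,0,0.4],"fingers":8.5},
    {"travel":[15.4,-12.5,4.2],"dr":[0,0,0.406],"fingers":8.5},
  ],
)

```text
clock: 0.98
ee_pos: [0.4199, -0.1938, 0.3215]
tcp_rot: [-3.141, -0.034, 0.0]
wrist_force: [-0.3, -0.8, 0.3]
width: 0.0849
grasp_force: 0.0
```

```bash
cat >> h.py <<'E'
def snap(n,name):
    from cell import get_image
    g=get_image(n);pickle.dump(g,open(f"{name}.pkl","wb"))
    cv2.imwrite(f"pics/{name}.png",cv2.resize(g["img"][:,:,::-1],(800,600),interpolation=cv2.INTER_CUBIC));return g
E
python3 - <<'E'
from h import *;from cell import observe
s=observe();print(s["clock"],s["ee_pos"]);plan(s,[.422,-.19,.32],91.5);snap("wrist","w1")
E
```

```text
0.9833 [ 0.41994927 -0.19376185  0.32152206]
travel cm [ 0.21 -0.37  0.15] dr_z rad -0.005 or 3.137 j6 0.97
```

View pics/w1.png

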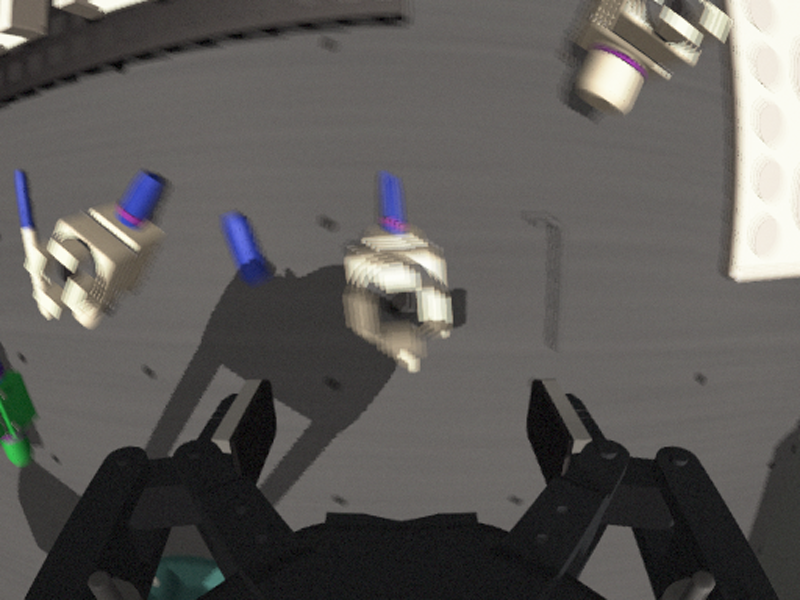

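Wrist view 1: slim coupling at (400,300), cap (390,190), pen tail (410,365); the medium is at (85,260) and the left jumbo at (665,30). Computing the position from it.

```bash
python3 - <<'E'
from h import *;from cell import observe
g=pickle.load(open("w1.pkl","rb"))
f=lambda u,v,z:cast(g,(u*.64,v*.64),z,True)
print("claws",f(398,297,.085),"cap",f(391,178,.021),"tail",f(409,368,.021))
c,t=f(391,178,.021),f(409,368,.021);v=c-t;print(np.degrees(np.arctan2(v[1],v[0])),np.linalg.norm(v),(c+t)/2)
print("med",f(72,265,.085),"jumL", f(690,15,.085))
E
```

```text
claws [ 0.43272654 -0.19280467  0.085     ] cap [ 0.483237   -0.18734685  0.021     ] tail [ 0.36304546 -0.20085661  0.021     ]
6.413240803558899 0.12094842149664853 [ 0.42314123 -0.19410173  0.021     ]
med [ 0.4471897  -0.01348211  0.085     ] jumL [ 0.58312969 -0.33442957  0.085     ]
```

```bash
python3 - <<'E'
from h import *;from cell import observe
plan(observe(),[.426,-.193,.28],96.4)
E
```

```text
travel cm [0.42 0.55 4.  ] dr_z rad -0.086 or 3.056 j6 0.97
```

Request:
send_rows(
  steps=[
    {"travel":[0.2,0.3,2],"dr":[0,0,-0.05],"fingers":8.5},
    {"travel":[0.4,0.5,4],"dr":[0,0,-0.086],"fingers":8.5},
    {"travel":[0.4,0.5,4],"dr":[0,0,-0.086],"fingers":8.5},
    {"travel":[0.4,0.5,4],"dr":[0,0,-0.086],"fingers":8.5},
  ],
)

```text
clock: 1.37
ee_pos: [0.4236, -0.2002, 0.2813]
tcp_rot: [-3.135, -0.174, 0.004]
wrist_force: [-0.4, 0.5, 0.8]
width: 0.0851
grasp_force: 0.0
```

```bash
python3 - <<'E'
from h import *;from cell import observe
s=observe();print(s["ee_pos"]);plan(s,[.426,-.193,.28],96.4);snap("wrist","w2")
E
```

```text
[ 0.42356523 -0.20021536  0.28125141]
travel cm [ 0.32 -0.69  0.13] dr_z rad -0.001 or 3.141 j6 0.87
```

View pics/w2.png

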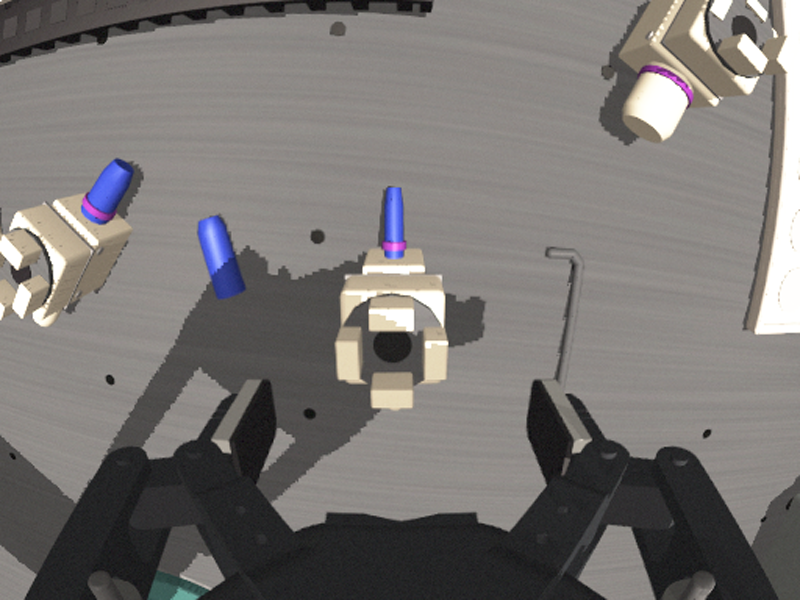

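Wrist view 2 (sharp): slim has four claws, hole (392,346), cap tip (394,188), square to the gripper.

```bash
python3 - <<'E'
from h import *;from cell import observe
g=pickle.load(open("w2.pkl","rb"));s=observe()
f=lambda u,v,z:cast(g,(u*.64,v*.64),z,True)
L,R,B=f(348,340,.09),f(436,340,.09),f(392,390,.09)
print("hole",f(392,346,.074),"claws",L,R,(L+R)/2,np.linalg.norm(L-R),"capB",f(394,190,.021))
print("claw dir",np.degrees(np.arctan2(*(L-R)[[1,0]])))
c,p=f(392,346,.074),f(394,188,.021);print("pen dir",np.degrees(np.arctan2(p[1]-c[1],p[0]-c[0])))
print(s["ee_pos"]);plan(s,[*c[:2],.215],96.4)
E
```

```text
hole [ 0.4238548  -0.19687139  0.074     ] claws [ 0.43170874 -0.17971634  0.09      ] [ 0.43545331 -0.2125849   0.09      ] [ 0.43358102 -0.19615062  0.09      ] 0.03308116614544556 capB [ 0.48239291 -0.1905256   0.021     ]
claw dir 96.49942401864993
pen dir 6.187372326061189
[ 0.42385208 -0.20061936  0.28202235]
travel cm [ 0.05 -0.37  6.7 ] dr_z rad -0.001 or 3.14 j6 0.87
```

Request:
send_rows(
  steps=[
    {"travel":[0,-0.35,2.5],"fingers":8.5},
    {"travel":[0,-0.37,5],"fingers":8.5},
    {"travel":[0,-0.37,6.5],"fingers":8.5},
    {"travel":[0,-0.37,6.7],"fingers":8.5},
    {"travel":[0,-0.37,6.7],"fingers":8.5},
  ],
)

```text
invalid input at $.steps[0]: expected keys dr, travel, fingers
```

Request:
send_rows(
  force=50,
  steps=[
    {"travel":[0,0,0],"fingers":3.5},
    {"travel":[0,0,0],"fingers":3.5},
    {"travel":[0,0,0],"fingers":3.5},
    {"travel":[0,0,0],"fingers":3.5},
    {"travel":[0,0,0],"fingers":3.5},
  ],
)

```text
invalid input at $.steps[0]: expected keys dr, travel, fingers
```

Request:
send_rows(
  steps=[
    {"travel":[0,-0.35,2.5],"dr":[0,0,0],"fingers":8.5},
    {"travel":[0,-0.37,5],"dr":[0,0,0],"fingers":8.5},
    {"travel":[0,-0.37,6.5],"dr":[0,0,0],"fingers":8.5},
    {"travel":[0,-0.37,6.7],"dr":[0,0,0],"fingers":8.5},
    {"travel":[0,-0.37,6.7],"dr":[0,0,0],"fingers":8.5},
  ],
)

```text
clock: 1.83
ee_pos: [0.4235, -0.1972, 0.2152]
tcp_rot: [-3.136, -0.173, 0.001]
wrist_force: [-1.4, -0.1, 0.7]
width: 0.0851
grasp_force: 0.0
```

Request:
send_rows(
  force=50,
  steps=[
    {"travel":[0,0,0],"dr":[0,0,0],"fingers":3.5},
    {"travel":[0,0,0],"dr":[0,0,0],"fingers":3.5},
    {"travel":[0,0,0],"dr":[0,0,0],"fingers":3.5},
    {"travel":[0,0,0],"dr":[0,0,0],"fingers":3.5},
    {"travel":[0,0,0],"dr":[0,0,0],"fingers":3.5},
  ],
)

```text
clock: 2.25
ee_pos: [0.424, -0.1969, 0.2161]
tcp_rot: [3.136, 0.175, 0.003]
wrist_force: [-0.2, 1.2, 8.1]
width: 0.043
grasp_force: 49.7
```

Request:
send_rows(
  steps=[
    {"travel":[0,0,-2],"dr":[0,0,0],"fingers":3.5},
    {"travel":[0,0,-5],"dr":[0,0,0],"fingers":3.5},
    {"travel":[0,0,-8.5],"dr":[0,0,0],"fingers":3.5},
    {"travel":[0,0,-10.5],"dr":[0,0,0],"fingers":3.5},
    {"travel":[0,0,-11],"dr":[0,0,0],"fingers":3.5},
  ],
)

```text
clock: 2.67
ee_pos: [0.4248, -0.1974, 0.3288]
tcp_rot: [3.132, 0.175, 0.009]
wrist_force: [-0.1, -0.6, -1.3]
width: 0.0432
grasp_force: 51.9
```

```bash
python3 - <<'E'
from h import *;from cell import observe
s=observe();print(s["ee_pos"],s["width"],s["wrist_force"]);plan(s,[.55,.088,.326],93)
E
```

```text
[ 0.42476555 -0.19743461  0.32882593] 0.04318857261277869 [-0.0717264  -0.583973   -1.29908161]
travel cm [ 15.63 -26.97   0.25] dr_z rad 0.06 or -3.082 j6 0.88
```

Request:
send_rows(
  steps=[
    {"travel":[1.2,-2,0],"dr":[0,0,0],"fingers":3.5},
    {"travel":[3,-5.2,0],"dr":[0,0,0],"fingers":3.5},
    {"travel":[5,-8.6,0],"dr":[0,0,0.02],"fingers":3.5},
    {"travel":[7,-12,0],"dr":[0,0,0.04],"fingers":3.5},
    {"travel":[9,-15.4,0],"dr":[0,0,0.06],"fingers":3.5},
  ],
)

```text
clock: 3.08
ee_pos: [0.4958, -0.032, 0.3244]
tcp_rot: [-3.14, -0.078, 0.001]
wrist_force: [0.8, -0.8, -1.4]
width: 0.043
grasp_force: 52.0
```

Request:
send_rows(
  steps=[
    {"travel":[2,-3.5,0],"dr":[0,0,0],"fingers":3.5},
    {"travel":[4,-7,0],"dr":[0,0,0],"fingers":3.5},
    {"travel":[5.8,-9.9,0],"dr":[0,0,0],"fingers":3.5},
    {"travel":[6.9,-11.9,0],"dr":[0,0,0],"fingers":3.5},
    {"travel":[6.9,-11.9,0],"dr":[0,0,0],"fingers":3.5},
  ],
)

```text
clock: 3.5
ee_pos: [0.5602, 0.0925, 0.3243]
tcp_rot: [-3.139, -0.086, -0.003]
wrist_force: [1.0, -0.6, -0.5]
width: 0.0433
grasp_force: 51.9
```

Request:
send_rows(
  steps=[
    {"travel":[0,0,0],"dr":[0,0,0],"fingers":3.5},
    {"travel":[0,0,0],"dr":[0,0,0],"fingers":3.5},
  ],
)

```text
clock: 3.67
ee_pos: [0.5578, 0.0884, 0.3241]
tcp_rot: [3.14, 0.082, -0.003]
wrist_force: [0.4, -0.9, -0.9]
width: 0.0436
grasp_force: 51.9
```

```bash
python3 - <<'E'
from h import *;from cell import observe
s=observe();print(s["ee_pos"],s["width"],s["wrist_force"]);plan(s,[.6383,.0919,.326],93);snap("wrist","w3")
E
```

```text
[0.55780343 0.08837995 0.32406586] 0.043591664647890015 [ 0.38144211 -0.86016725 -0.85491763]
travel cm [ 8.06  0.07 -0.21] dr_z rad -0.0 or 3.142 j6 1.55
```

View pics/w3.png

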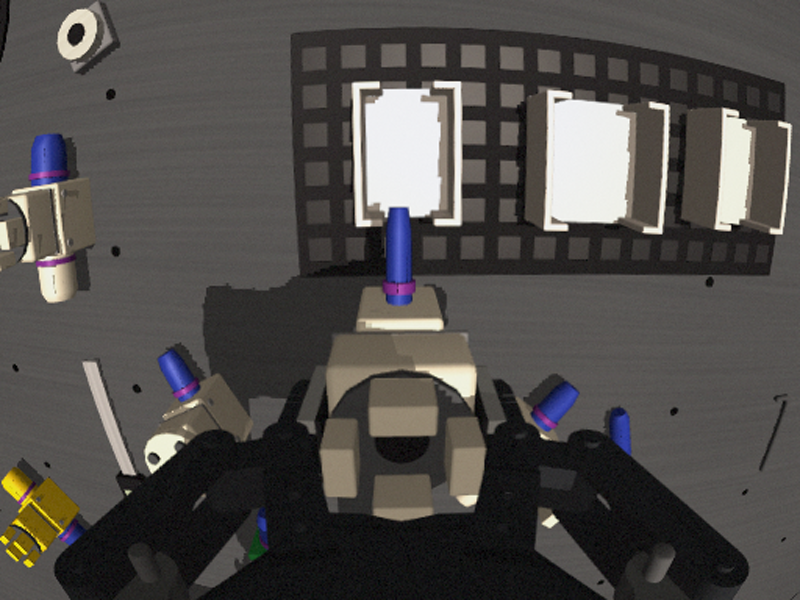

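Wrist view 3: slim held straight; the narrow dock's rim corners are (352,83), (461,81), (462,224), (355,226); the wide dock's rim edges run at about u=546 and u=667.

```bash
python3 - <<'E'
from h import *;from cell import observe
g=pickle.load(open("w3.pkl","rb"));s=observe()
f=lambda u,v,z:cast(g,(u*.64,v*.64),z,True)
for n,c in(("nar",[(352,83),(461,81),(355,226),(462,224)]),("wide",[(545,90),(668,103),(547,231),(663,234)])):
    P=np.array([f(*q,.06) for q in c]);print(n,P.mean(0),"w",np.linalg.norm(P[0]-P[1]),np.linalg.norm(P[2]-P[3]),"l",np.linalg.norm(P[0]-P[2]),np.linalg.norm(P[1]-P[3]),"ydir",np.degrees(np.arctan2(*(P[0]-P[1]+P[2]-P[3])[[1,0]])))
T=[f(u,v,.02) for u,v in((291,33),(783,83),(769,274),(300,276))];v=T[3]-T[2];print("tray",np.array(T)[:,:2],np.degrees(np.arctan2(v[1],v[0])))
print("hole",f(404,446,s["ee_pos"][2]-.215+.074),s["ee_pos"]); q=f(399,212,s["ee_pos"][2]-.215+.021);print("cap",q)
E
```

```text
nar [0.63570171 0.08832011 0.06      ] w 0.0533533800368031 0.05430056363117165 l 0.07234434300015191 0.07245301856575213 ydir 94.24510138605879
wide [ 0.64042588 -0.01908375  0.06      ] w 0.07346233670328074 0.07206637614258388 l 0.07339649857710437 0.0741029106081186 ydir 94.21073872080358
tray [[ 0.7061391   0.15947725]
 [ 0.7280201  -0.18553272]
 [ 0.58097707 -0.19707521]
 [ 0.55792008  0.15011538]] 93.79944452936354
hole [0.55700183 0.08661183 0.18325475] [0.55775559 0.08792888 0.32425475]
cap [0.61577491 0.09125898 0.13025475]
```

```bash
python3 - <<'E'
from h import *;from cell import observe
plan(observe(),[.637,.0895,.2435],94)
E
```

```text
travel cm [7.94 0.25 8.06] dr_z rad -0.018 or 3.123 j6 1.55
```

Request:
send_rows(
  steps=[
    {"travel":[2.5,0.1,0],"dr":[0,0,-0.01],"fingers":3.5},
    {"travel":[5.5,0.2,0],"dr":[0,0,-0.018],"fingers":3.5},
    {"travel":[7.5,0.25,0],"dr":[0,0,-0.018],"fingers":3.5},
    {"travel":[7.94,0.25,0.5],"dr":[0,0,-0.018],"fingers":3.5},
    {"travel":[7.94,0.25,2],"dr":[0,0,-0.018],"fingers":3.5},
  ],
)

```text
clock: 4.13
ee_pos: [0.64, 0.0888, 0.3065]
tcp_rot: [3.14, 0.106, 0.008]
wrist_force: [-0.3, -0.3, -0.8]
width: 0.043
grasp_force: 51.9
```

Request:
send_rows(
  steps=[
    {"travel":[0,0,1],"dr":[0,0,0],"fingers":3.5},
    {"travel":[0,0,2.5],"dr":[0,0,0],"fingers":3.5},
    {"travel":[0,0,4],"dr":[0,0,0],"fingers":3.5},
    {"travel":[0,0,4.5],"dr":[0,0,0],"fingers":3.5},
    {"travel":[0,0,4.5],"dr":[0,0,0],"fingers":3.5},
  ],
)

```text
clock: 4.55
ee_pos: [0.6362, 0.0897, 0.2579]
tcp_rot: [-3.14, -0.108, 0.008]
wrist_force: [-0.1, 0.0, -0.9]
width: 0.0434
grasp_force: 51.9
```

```bash
python3 - <<'E'
from h import *;from cell import observe
s=observe();print(s["ee_pos"],s["wrist_force"]);plan(s,[.637,.0895,.2435],94)
E
```

```text
[0.63615113 0.08966727 0.25790441] [-0.10230084  0.01445359 -0.90587753]
travel cm [0.09 0.02 1.44] dr_z rad -0.001 or 3.141 j6 1.53
```

Request:
send_rows(
  steps=[
    {"travel":[0.1,0,0.5],"dr":[0,0,0],"fingers":3.5},
    {"travel":[0.1,0,1],"dr":[0,0,0],"fingers":3.5},
    {"travel":[0.1,0,1.4],"dr":[0,0,0],"fingers":3.5},
    {"travel":[0.1,0,1.5],"dr":[0,0,0],"fingers":3.5},
    {"travel":[0.1,0,1.5],"dr":[0,0,0],"fingers":3.5},
  ],
)

```text
clock: 4.97
ee_pos: [0.6389, 0.0904, 0.2448]
tcp_rot: [-3.14, -0.11, 0.001]
wrist_force: [0.2, -0.1, -1.5]
width: 0.0432
grasp_force: 51.9
```

Request:
send_rows(
  steps=[
    {"travel":[-0.1,0,0.15],"dr":[0,0,0],"fingers":3.5},
    {"travel":[-0.1,0,0.3],"dr":[0,0,0],"fingers":3.5},
    {"travel":[-0.1,0,0.3],"dr":[0,0,0],"fingers":3.5},
  ],
)

```text
clock: 5.22
ee_pos: [0.6381, 0.0904, 0.2422]
tcp_rot: [-3.14, -0.11, -0.001]
wrist_force: [-0.8, 0.5, -0.4]
width: 0.0432
grasp_force: 51.9
```

Within a millimetre or so of the floor: release, then lift clear.

Request:
send_rows(
  steps=[
    {"travel":[0,0,0.1],"dr":[0,0,0],"fingers":3.5},
    {"travel":[0,0,0.1],"dr":[0,0,0],"fingers":5},
    {"travel":[0,0,0.1],"dr":[0,0,0],"fingers":8.5},
    {"travel":[0,0,0.1],"dr":[0,0,0],"fingers":8.5},
    {"travel":[0,0,0.1],"dr":[0,0,0],"fingers":8.5},
  ],
)

```text
clock: 5.63
ee_pos: [0.6381, 0.0903, 0.2408]
tcp_rot: [-3.14, -0.11, 0.0]
wrist_force: [-0.7, -0.1, -0.4]
width: 0.0833
grasp_force: 0.0
```

Request:
send_rows(
  steps=[
    {"travel":[0,0,-1],"dr":[0,0,0],"fingers":8.5},
    {"travel":[0,0,-4],"dr":[0,0,0],"fingers":8.5},
    {"travel":[0,0,-8],"dr":[0,0,0],"fingers":8.5},
    {"travel":[0,0,-9.5],"dr":[0,0,0],"fingers":8.5},
    {"travel":[0,0,-10],"dr":[0,0,0],"fingers":8.5},
  ],
)

```text
clock: 6.05
ee_pos: [0.6395, 0.0904, 0.3458]
tcp_rot: [-3.14, -0.11, -0.012]
wrist_force: [0.3, -0.4, -0.3]
width: 0.0848
grasp_force: 0.0
```

```bash
python3 - <<'E'
from h import *;from cell import observe
g=pickle.load(open("w2.pkl","rb"));f=lambda u,v,z:cast(g,(u*.64,v*.64),z,True)
print("med cap",f(121,165,.021),"hole",f(20,265,.074))
s=observe();print(s["ee_pos"],s["width"]);plan(s,[.40,.0,.33],55);plan(s,[.53,.345,.33],90)
E
```

```text
med cap [ 0.48680182 -0.03820158  0.021     ] hole [ 0.44082956 -0.00402098  0.074     ]
[0.63950292 0.09040571 0.34575016] 0.08477118973137615
travel cm [-24.53   7.35   1.39] dr_z rad 0.681 or -2.461 j6 1.53
travel cm [ -9.16 -26.16   1.5 ] dr_z rad 0.07 or -3.072 j6 1.53
```

Request:
send_rows(
  steps=[
    {"travel":[-2,0.8,0],"dr":[0,0,0.1],"fingers":8.5},
    {"travel":[-5,2,0],"dr":[0,0,0.2],"fingers":8.5},
    {"travel":[-8.5,3.4,0],"dr":[0,0,0.3],"fingers":8.5},
    {"travel":[-12,4.8,0],"dr":[0,0,0.4],"fingers":8.5},
    {"travel":[-15,6,1],"dr":[0,0,0.5],"fingers":8.5},
  ],
)

```text
clock: 6.47
ee_pos: [0.4906, 0.0195, 0.3314]
tcp_rot: [3.068, -0.677, 0.001]
wrist_force: [-0.1, -0.7, -0.4]
width: 0.0848
grasp_force: 0.0
```

```bash
python3 - <<'E'
from h import *;from cell import observe
s=observe();print(s["ee_pos"]);plan(s,[.441,-.004,.285],53.4)
E
```

```text
[0.49058029 0.01949347 0.33135272]
travel cm [-3.51  4.22  4.63] dr_z rad 0.204 or -2.938 j6 1.9
```

Request:
send_rows(
  steps=[
    {"travel":[-1.5,1.8,2],"dr":[0,0,0.1],"fingers":8.5},
    {"travel":[-3,3.6,4],"dr":[0,0,0.2],"fingers":8.5},
    {"travel":[-3.5,4.2,4.6],"dr":[0,0,0.2],"fingers":8.5},
    {"travel":[-3.5,4.2,4.6],"dr":[0,0,0.2],"fingers":8.5},
    {"travel":[-3.5,4.2,4.6],"dr":[0,0,0.2],"fingers":8.5},
  ],
)

```text
clock: 6.88
ee_pos: [0.4441, -0.0036, 0.2851]
tcp_rot: [-2.987, 0.971, -0.0]
wrist_force: [0.8, -0.9, 0.1]
width: 0.0848
grasp_force: 0.0
```

```bash
python3 - <<'E'
from h import *;from cell import observe
s=observe();print(s["ee_pos"]);plan(s,[.441,-.004,.285],53.4);snap("wrist","w4")
E
```

```text
[ 0.44405853 -0.00361413  0.28505261]
travel cm [-0.22  0.21  0.01] dr_z rad 0.011 or -3.131 j6 2.03
```

View pics/w4.png

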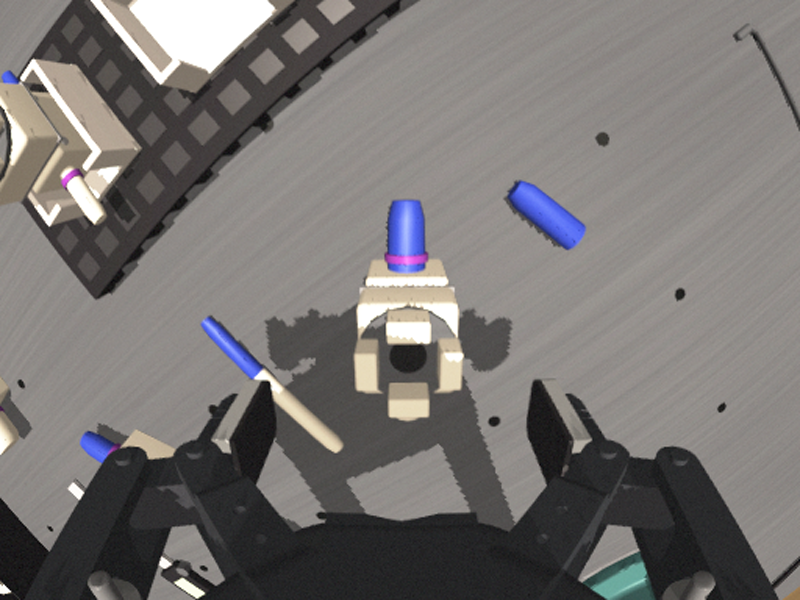

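Wrist view 4: medium has four claws, hole (407,357), cap tip (406,201), aligned; slim sits in its dock at upper left.

```bash
python3 - <<'E'
from h import *;from cell import observe
g=pickle.load(open("w4.pkl","rb"));f=lambda u,v,z:cast(g,(u*.64,v*.64),z,True)
c,p=f(407,357,.074),f(406,202,.023);a=np.degrees(np.arctan2(p[1]-c[1],p[0]-c[0]));print(c,p,a)
L,R=f(367,352,.09),f(451,352,.09);v=L-R;print("claws",np.linalg.norm(v),np.degrees(np.arctan2(v[1],v[0])))
plan(observe(),[*c[:2],.215],a+90)
E
```

```text
[ 0.43809712 -0.00249838  0.074     ] [ 0.48645797 -0.03753776  0.023     ] -35.924841430908735
claws 0.03267789992941502 53.91280331317473
travel cm [-0.64  0.33  7.06] dr_z rad -0.001 or 3.14 j6 2.04
```

Request:
send_rows(
  steps=[
    {"travel":[-0.6,0.3,1.5],"dr":[0,0,0],"fingers":8.5},
    {"travel":[-0.6,0.3,4.5],"dr":[0,0,0],"fingers":8.5},
    {"travel":[-0.6,0.3,6.6],"dr":[0,0,0],"fingers":8.5},
    {"travel":[-0.6,0.3,7],"dr":[0,0,0],"fingers":8.5},
    {"travel":[-0.6,0.3,7],"dr":[0,0,0],"fingers":8.5},
  ],
)

```text
clock: 7.35
ee_pos: [0.4379, -0.0022, 0.2145]
tcp_rot: [-2.988, 0.971, 0.001]
wrist_force: [-0.9, -0.6, 0.2]
width: 0.0849
grasp_force: 0.0
```

Request:
send_rows(
  force=50,
  steps=[
    {"travel":[0,0,0],"dr":[0,0,0],"fingers":3.5},
    {"travel":[0,0,0],"dr":[0,0,0],"fingers":3.5},
    {"travel":[0,0,0],"dr":[0,0,0],"fingers":3.5},
    {"travel":[0,0,0],"dr":[0,0,0],"fingers":3.5},
    {"travel":[0,0,0],"dr":[0,0,0],"fingers":3.5},
  ],
)

```text
clock: 7.77
ee_pos: [0.4374, -0.0025, 0.2162]
tcp_rot: [-2.987, 0.973, -0.004]
wrist_force: [-0.9, -0.0, 6.2]
width: 0.0436
grasp_force: 50.7
```

Request:
send_rows(
  steps=[
    {"travel":[0,0,-2],"dr":[0,0,0],"fingers":3.5},
    {"travel":[0,0,-5],"dr":[0,0,0],"fingers":3.5},
    {"travel":[0,0,-8.5],"dr":[0,0,0],"fingers":3.5},
    {"travel":[0,0,-10.5],"dr":[0,0,0],"fingers":3.5},
    {"travel":[0,0,-11],"dr":[0,0,0],"fingers":3.5},
  ],
)

```text
clock: 8.18
ee_pos: [0.4379, -0.0026, 0.3288]
tcp_rot: [-2.986, 0.973, -0.012]
wrist_force: [0.4, -0.4, -2.5]
width: 0.0431
grasp_force: 52.1
```

```bash
python3 - <<'E'
from h import *;from cell import observe
s=observe();plan(s,[.56,-.12,.326],94)
E
```

```text
travel cm [16.78  2.29  0.39] dr_z rad -0.7 or 2.442 j6 2.04
```

Request:
send_rows(
  steps=[
    {"travel":[2,0.3,0],"dr":[0,0,-0.1],"fingers":3.5},
    {"travel":[4.5,0.6,0],"dr":[0,0,-0.21],"fingers":3.5},
    {"travel":[7,1,0],"dr":[0,0,-0.32],"fingers":3.5},
    {"travel":[9.5,1.4,0],"dr":[0,0,-0.43],"fingers":3.5},
    {"travel":[11.5,1.6,0],"dr":[0,0,-0.54],"fingers":3.5},
  ],
)

```text
clock: 8.6
ee_pos: [0.5209, -0.0844, 0.3243]
tcp_rot: [3.139, -0.133, -0.0]
wrist_force: [0.7, -0.9, -1.8]
width: 0.0429
grasp_force: 51.8
```

```bash
python3 - <<'E'
from h import *;from cell import observe
s=observe();plan(s,[.56,-.122,.326],94)
E
```

```text
travel cm [ 4.22  3.41 -0.17] dr_z rad -0.155 or 2.987 j6 1.36
```

Request:
send_rows(
  steps=[
    {"travel":[1.5,1.2,0],"dr":[0,0,-0.08],"fingers":3.5},
    {"travel":[3,2.6,0],"dr":[0,0,-0.155],"fingers":3.5},
    {"travel":[4,3.3,0],"dr":[0,0,-0.155],"fingers":3.5},
    {"travel":[4,3.3,0],"dr":[0,0,-0.155],"fingers":3.5},
    {"travel":[4,3.3,0],"dr":[0,0,-0.155],"fingers":3.5},
  ],
)

```text
clock: 9.02
ee_pos: [0.5567, -0.1195, 0.3241]
tcp_rot: [-3.139, -0.097, 0.002]
wrist_force: [-1.0, 1.1, -2.2]
width: 0.043
grasp_force: 51.8
```

```bash
python3 - <<'E'
from h import *;from cell import observe
s=observe();print(s["ee_pos"]);plan(s,[.648,-.1255,.2435],94);snap("wrist","w5")
E
```

```text
[ 0.55666402 -0.11953882  0.32411878]
travel cm [9.09 1.17 8.05] dr_z rad -0.008 or 3.134 j6 1.18
```

View pics/w5.png

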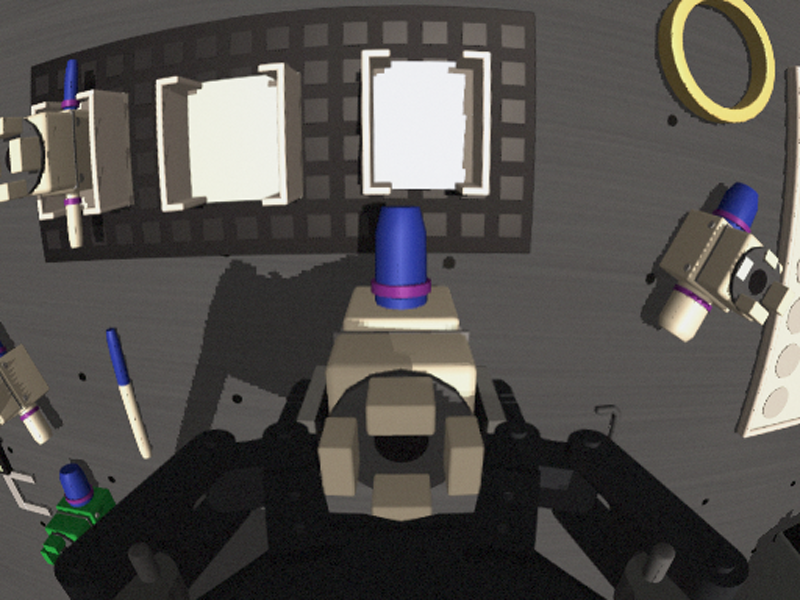

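Wrist view 5: middle dock rim corners are (363,52), (490,53), (488,194), (363,194); medium held straight.

```bash
python3 - <<'E'
from h import *;from cell import observe
g=pickle.load(open("w5.pkl","rb"));f=lambda u,v,z:cast(g,(u*.64,v*.64),z,True)
s=observe()
P=np.array([f(*q,.06) for q in[(363,52),(490,53),(363,194),(488,194)]]);m=P.mean(0);v=P[0]-P[1]+P[2]-P[3];a=np.degrees(np.arctan2(v[1],v[0]))
print(m,np.linalg.norm(P[0]-P[1]),np.linalg.norm(P[2]-P[3]),np.linalg.norm(P[0]-P[2]),a)
P=np.array([f(*q,.06) for q in[(158,81),(281,66),(162,209),(289,202)]]);print("wide",P.mean(0),np.linalg.norm(P[0]-P[1]),np.linalg.norm(P[2]-P[3]))
print("hole",f(402,446,s["ee_pos"][2]-.141),s["ee_pos"])
plan(s,[*m[:2],.242],94)
E
```

```text
[ 0.65105723 -0.12678789  0.06      ] 0.06248037686541779 0.06285794796938197 0.07193096123917736 94.08431270426811
wide [ 0.64011643 -0.02015972  0.06      ] 0.07026026832451682 0.07416786588987452
hole [ 0.55584325 -0.12057075  0.1831864 ] [ 0.55610249 -0.11901792  0.3241864 ]
travel cm [9.45 1.38 8.2 ] dr_z rad -0.007 or 3.135 j6 1.18
```

Request:
send_rows(
  steps=[
    {"travel":[2.5,0.4,0],"dr":[0,0,0],"fingers":3.5},
    {"travel":[5.5,0.8,0],"dr":[0,0,0],"fingers":3.5},
    {"travel":[8.5,1.2,0],"dr":[0,0,0],"fingers":3.5},
    {"travel":[9.4,1.3,0.5],"dr":[0,0,0],"fingers":3.5},
    {"travel":[9.4,1.3,2],"dr":[0,0,0],"fingers":3.5},
  ],
)

```text
clock: 9.48
ee_pos: [0.6544, -0.1259, 0.3068]
tcp_rot: [3.138, 0.102, 0.01]
wrist_force: [0.3, 0.1, -1.5]
width: 0.0432
grasp_force: 52.0
```

Request:
send_rows(
  steps=[
    {"travel":[0,0,1],"dr":[0,0,0],"fingers":3.5},
    {"travel":[0,0,2.5],"dr":[0,0,0],"fingers":3.5},
    {"travel":[0,0,4],"dr":[0,0,0],"fingers":3.5},
    {"travel":[0,0,4.5],"dr":[0,0,0],"fingers":3.5},
    {"travel":[0,0,4.5],"dr":[0,0,0],"fingers":3.5},
  ],
)

```text
clock: 9.9
ee_pos: [0.6496, -0.1256, 0.2578]
tcp_rot: [-3.138, -0.101, 0.008]
wrist_force: [-1.2, 0.2, -2.3]
width: 0.0432
grasp_force: 52.0
```

```bash
python3 - <<'E'
from h import *;from cell import observe
s=observe();print(s["ee_pos"],s["wrist_force"]);plan(s,[.65,-.126,.242],94)
E
```

```text
[ 0.64964305 -0.12560915  0.2578196 ] [-1.15153176  0.17719337 -2.3309502 ]
travel cm [0.04 0.04 1.58] dr_z rad -0.005 or 3.136 j6 1.21
```

Request:
send_rows(
  steps=[
    {"travel":[0,0,0.5],"dr":[0,0,0],"fingers":3.5},
    {"travel":[0,0,1],"dr":[0,0,0],"fingers":3.5},
    {"travel":[0,0,1.4],"dr":[0,0,0],"fingers":3.5},
    {"travel":[0,0,1.6],"dr":[0,0,0],"fingers":3.5},
    {"travel":[0,0,1.6],"dr":[0,0,0],"fingers":3.5},
  ],
)

```text
clock: 10.32
ee_pos: [0.6515, -0.1265, 0.2435]
tcp_rot: [-3.14, -0.102, 0.001]
wrist_force: [-0.4, 0.5, -1.8]
width: 0.0434
grasp_force: 52.0
```

Request:
send_rows(
  steps=[
    {"travel":[0,0,0.1],"dr":[0,0,0],"fingers":3.5},
    {"travel":[0,0,0.15],"dr":[0,0,0],"fingers":3.5},
    {"travel":[0,0,0.15],"dr":[0,0,0],"fingers":3.5},
  ],
)

```text
clock: 10.57
ee_pos: [0.6517, -0.1265, 0.2425]
tcp_rot: [-3.14, -0.102, -0.0]
wrist_force: [0.0, -0.5, -1.5]
width: 0.0434
grasp_force: 52.0
```

Request:
send_rows(
  steps=[
    {"travel":[0,0,0.1],"dr":[0,0,0],"fingers":3.5},
    {"travel":[0,0,0.1],"dr":[0,0,0],"fingers":5},
    {"travel":[0,0,0.1],"dr":[0,0,0],"fingers":8.5},
    {"travel":[0,0,0.1],"dr":[0,0,0],"fingers":8.5},
    {"travel":[0,0,0.1],"dr":[0,0,0],"fingers":8.5},
  ],
)

```text
clock: 10.98
ee_pos: [0.6518, -0.1265, 0.2415]
tcp_rot: [3.14, 0.102, 0.001]
wrist_force: [-1.0, 0.9, 0.2]
width: 0.0833
grasp_force: 0.0
```

Request:
send_rows(
  steps=[
    {"travel":[0,0,-1],"dr":[0,0,0],"fingers":8.5},
    {"travel":[0,0,-4],"dr":[0,0,0],"fingers":8.5},
    {"travel":[0,0,-8],"dr":[0,0,0],"fingers":8.5},
    {"travel":[0,0,-9.5],"dr":[0,0,0],"fingers":8.5},
    {"travel":[0,0,-10],"dr":[0,0,0],"fingers":8.5},
  ],
)

```text
clock: 11.4
ee_pos: [0.6531, -0.1269, 0.3465]
tcp_rot: [3.137, 0.102, 0.012]
wrist_force: [0.7, 0.0, -0.3]
width: 0.0849
grasp_force: 0.0
```

```bash
python3 - <<'E'
from h import *;from cell import observe
g=pickle.load(open("w3.pkl","rb"));f=lambda u,v,z:cast(g,(u*.64,v*.64),z,True)
c,t=f(47,136,.025),f(58,301,.025);a=np.degrees(np.arctan2(*(c-t)[[1,0]]));print((c+t)/2,np.linalg.norm(c-t),a)
s=observe();print(s["ee_pos"],s["width"]);plan(s,[*((c+t)/2)[:2],.335],a+90)
E
```

```text
[0.59328197 0.34181293 0.025     ] 0.12197327908184555 -2.0574457659129157
[ 0.6530737  -0.12691173  0.34647441] 0.08492856921471796
travel cm [ -2.94 -47.16   1.  ] dr_z rad 0.101 or -3.041 j6 1.21
```

Request:
send_rows(
  steps=[
    {"travel":[-0.1,-2,0],"dr":[0,0,0],"fingers":8.5},
    {"travel":[-0.3,-5.5,0],"dr":[0,0,0],"fingers":8.5},
    {"travel":[-0.6,-9.5,0],"dr":[0,0,0],"fingers":8.5},
    {"travel":[-0.8,-13.5,0],"dr":[0,0,0.03],"fingers":8.5},
    {"travel":[-1,-17.5,0],"dr":[0,0,0.06],"fingers":8.5},
  ],
)

```text
clock: 11.82
ee_pos: [0.6294, 0.0488, 0.3407]
tcp_rot: [-3.141, -0.004, 0.003]
wrist_force: [1.5, 0.1, 0.2]
width: 0.085
grasp_force: 0.0
```

Request:
send_rows(
  steps=[
    {"travel":[-0.2,-4,0],"dr":[0,0,0.02],"fingers":8.5},
    {"travel":[-0.5,-8,0],"dr":[0,0,0.04],"fingers":8.5},
    {"travel":[-0.7,-12,0],"dr":[0,0,0.04],"fingers":8.5},
    {"travel":[-1,-16,0],"dr":[0,0,0.04],"fingers":8.5},
    {"travel":[-1.2,-20,0],"dr":[0,0,0.04],"fingers":8.5},
  ],
)

```text
clock: 12.23
ee_pos: [0.6164, 0.2492, 0.3407]
tcp_rot: [3.141, -0.055, -0.003]
wrist_force: [0.6, -0.0, 0.3]
width: 0.085
grasp_force: 0.0
```

```bash
python3 - <<'E'
from h import *;from cell import observe
s=observe();print(s["ee_pos"]);plan(s,[.593,.342,.285],88)
E
```

```text
[0.61635168 0.2492363  0.34069474]
travel cm [-2.65 -9.19  5.57] dr_z rad -0.0 or 3.141 j6 1.89
```

Request:
send_rows(
  steps=[
    {"travel":[-0.9,-3.3,1],"dr":[0,0,0],"fingers":8.5},
    {"travel":[-1.8,-6.5,3],"dr":[0,0,0],"fingers":8.5},
    {"travel":[-2.6,-9.2,5.5],"dr":[0,0,0],"fingers":8.5},
    {"travel":[-2.6,-9.2,5.5],"dr":[0,0,0],"fingers":8.5},
    {"travel":[-2.6,-9.2,5.5],"dr":[0,0,0],"fingers":8.5},
  ],
)

```text
clock: 12.65
ee_pos: [0.5928, 0.3413, 0.2838]
tcp_rot: [3.139, -0.051, -0.008]
wrist_force: [0.1, -1.1, -0.2]
width: 0.0848
grasp_force: 0.0
```

```bash
python3 - <<'E'
from h import *;from cell import observe
s=observe();print(s["ee_pos"]);snap("wrist","w6")
E
```

```text
[0.59278409 0.34131205 0.28375467]
```

View pics/w6.png

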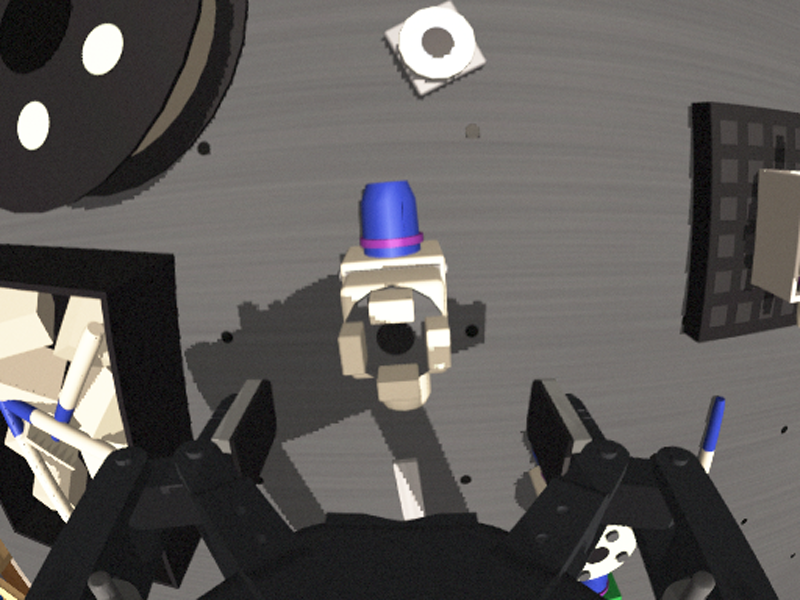

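Wrist view 6: right jumbo clearly has all four claws (391,306), (398,382), (353,348), (438,340) around the hole (395,338), so it is the sound jumbo; the left one is the broken tool and stays.

```bash
python3 - <<'E'
from h import *;from cell import observe
g=pickle.load(open("w6.pkl","rb"));f=lambda u,v,z:cast(g,(u*.64,v*.64),z,True)
c=f(395,338,.074);p=f(387,183,.03);print(c,p,np.degrees(np.arctan2(*(p-c)[[1,0]])))
L,R=f(353,340,.09),f(439,334,.09);v=L-R;a=np.degrees(np.arctan2(v[1],v[0]));print(np.linalg.norm(v),a)
plan(observe(),[*c[:2],.217],(a+92)/2)
E
```

```text
[0.59555475 0.34252473 0.074     ] [0.6558789  0.34462427 0.03      ] 1.9933316695046195
0.03283066759920961 92.50589996486734
travel cm [ 0.17 -0.23  6.82] dr_z rad -0.073 or 3.069 j6 2.02
```

Request:
send_rows(
  steps=[
    {"travel":[0.2,-0.2,1.5],"dr":[0,0,-0.04],"fingers":8.5},
    {"travel":[0.2,-0.2,4.3],"dr":[0,0,-0.073],"fingers":8.5},
    {"travel":[0.2,-0.2,6.3],"dr":[0,0,-0.073],"fingers":8.5},
    {"travel":[0.2,-0.2,6.7],"dr":[0,0,-0.073],"fingers":8.5},
    {"travel":[0.2,-0.2,6.7],"dr":[0,0,-0.073],"fingers":8.5},
  ],
)

```text
clock: 13.12
ee_pos: [0.5968, 0.3406, 0.2187]
tcp_rot: [3.14, 0.056, -0.003]
wrist_force: [-0.6, 0.6, -0.0]
width: 0.0853
grasp_force: 0.0
```

Request:
send_rows(
  force=60,
  steps=[
    {"travel":[0,0,0],"dr":[0,0,0],"fingers":3.5},
    {"travel":[0,0,0],"dr":[0,0,0],"fingers":3.5},
    {"travel":[0,0,0],"dr":[0,0,0],"fingers":3.5},
    {"travel":[0,0,0],"dr":[0,0,0],"fingers":3.5},
    {"travel":[0,0,0],"dr":[0,0,0],"fingers":3.5},
  ],
)

```text
clock: 13.53
ee_pos: [0.5975, 0.3426, 0.2214]
tcp_rot: [-3.14, -0.059, -0.005]
wrist_force: [0.2, 0.0, 6.1]
width: 0.0429
grasp_force: 61.5
```

Request:
send_rows(
  steps=[
    {"travel":[0,0,-2],"dr":[0,0,0],"fingers":3.5},
    {"travel":[0,0,-5.5],"dr":[0,0,0],"fingers":3.5},
    {"travel":[0,0,-9.5],"dr":[0,0,0],"fingers":3.5},
    {"travel":[0,0,-12.5],"dr":[0,0,0],"fingers":3.5},
    {"travel":[0,0,-14],"dr":[0,0,0],"fingers":3.5},
  ],
)

```text
clock: 13.95
ee_pos: [0.5975, 0.3427, 0.3646]
tcp_rot: [-3.138, -0.06, -0.01]
wrist_force: [-0.2, 1.0, -1.5]
width: 0.0429
grasp_force: 62.0
```

```bash
python3 - <<'E'
from h import *;from cell import observe
s=observe();print(s["ee_pos"],s["width"]);plan(s,[.641,-.019,.36],94)
E
```

```text
[0.59752779 0.34274346 0.36461451] 0.04285860186310685
travel cm [ 2.96 36.31  0.39] dr_z rad -0.032 or 3.11 j6 1.95
```

Request:
send_rows(
  steps=[
    {"travel":[0.2,2,0],"dr":[0,0,0],"fingers":3.5},
    {"travel":[0.4,5,0],"dr":[0,0,0],"fingers":3.5},
    {"travel":[0.7,9,0],"dr":[0,0,0],"fingers":3.5},
    {"travel":[1.1,13,0],"dr":[0,0,-0.015],"fingers":3.5},
    {"travel":[1.4,17,0],"dr":[0,0,-0.03],"fingers":3.5},
  ],
)

```text
clock: 14.37
ee_pos: [0.6167, 0.1716, 0.3595]
tcp_rot: [3.14, 0.11, 0.0]
wrist_force: [0.2, 0.5, -2.2]
width: 0.0427
grasp_force: 61.9
```

Request:
send_rows(
  steps=[
    {"travel":[0.3,4,0],"dr":[0,0,0],"fingers":3.5},
    {"travel":[0.6,8,0],"dr":[0,0,0],"fingers":3.5},
    {"travel":[0.9,12,0],"dr":[0,0,0],"fingers":3.5},
    {"travel":[1.2,15.5,0],"dr":[0,0,0],"fingers":3.5},
    {"travel":[1.4,18,0],"dr":[0,0,0],"fingers":3.5},
  ],
)

```text
clock: 14.78
ee_pos: [0.6433, -0.009, 0.3595]
tcp_rot: [3.139, 0.104, 0.0]
wrist_force: [0.2, 0.1, -1.2]
width: 0.0427
grasp_force: 61.9
```

Request:
send_rows(
  steps=[
    {"travel":[0,1,0],"dr":[0,0,0],"fingers":3.5},
    {"travel":[0,1,0],"dr":[0,0,0],"fingers":3.5},
    {"travel":[0,1,0],"dr":[0,0,0],"fingers":3.5},
    {"travel":[0,1,0],"dr":[0,0,0],"fingers":3.5},
    {"travel":[0,1,0],"dr":[0,0,0],"fingers":3.5},
  ],
)

```text
clock: 15.2
ee_pos: [0.6436, -0.014, 0.3593]
tcp_rot: [-3.139, -0.109, 0.001]
wrist_force: [0.8, 0.0, -1.8]
width: 0.0427
grasp_force: 61.9
```

```bash
python3 - <<'E'
from h import *;from cell import observe
s=observe();print(s["ee_pos"],s["width"]);plan(s,[.641,-.019,.263],94);snap("wrist","w7")
E
```

```text
[ 0.64363651 -0.01397697  0.35934993] 0.04266781768030902
travel cm [-0.29  0.49  9.63] dr_z rad -0.0 or 3.141 j6 1.37
```

View pics/w7.png

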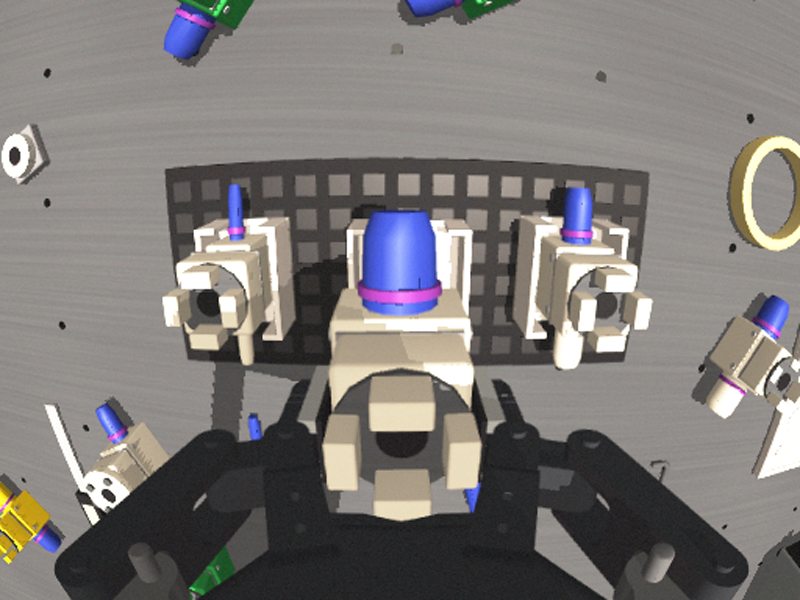

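Wrist view 7: both seated tools look upright in their docks; the wide dock's far rim corners are at (347,223) and (472,222), behind the held jumbo.

```bash
python3 - <<'E'
from h import *;from cell import observe
g=pickle.load(open("w7.pkl","rb"));f=lambda u,v,z:cast(g,(u*.64,v*.64),z,True);s=observe()
A,B=f(347,223,.06),f(472,222,.06);print(A,B,np.linalg.norm(A-B)); v=(B-A)/np.linalg.norm(A-B);n=np.array([v[1],-v[0],0]);n*=np.sign(n[0]);print("centre",(A+B)/2-n*.037)
z=s["ee_pos"][2]-.221;print("hole",f(402,437,z+.074),s["ee_pos"])
print("slim",f(207,302,.1),"med",f(604,302,.1))
plan(s,[.641,-.019,.263],94)
E
```

```text
[0.67867935 0.01952281 0.06      ] [ 0.68451513 -0.05334785  0.06      ] 0.07310395857187392
centre [ 0.64471532 -0.01986618  0.06      ]
hole [ 0.64188592 -0.01512853  0.21236689] [ 0.64370597 -0.01404275  0.35936689]
slim [0.6383332  0.09224632 0.1       ] med [ 0.65366724 -0.12660741  0.1       ]
travel cm [-0.3   0.48  9.64] dr_z rad -0.0 or 3.142 j6 1.37
```

Request:
send_rows(
  steps=[
    {"travel":[0,0.45,0.5],"dr":[0,0,0],"fingers":3.5},
    {"travel":[0,0.45,2],"dr":[0,0,0],"fingers":3.5},
    {"travel":[0,0.45,4],"dr":[0,0,0],"fingers":3.5},
    {"travel":[0,0.45,5.5],"dr":[0,0,0],"fingers":3.5},
    {"travel":[0,0.45,6],"dr":[0,0,0],"fingers":3.5},
  ],
)

```text
clock: 15.67
ee_pos: [0.6431, -0.0196, 0.2966]
tcp_rot: [-3.139, -0.108, 0.007]
wrist_force: [0.3, 0.7, -2.3]
width: 0.0428
grasp_force: 61.9
```

Request:
send_rows(
  steps=[
    {"travel":[0,0,0.5],"dr":[0,0,0],"fingers":3.5},
    {"travel":[0,0,1.5],"dr":[0,0,0],"fingers":3.5},
    {"travel":[0,0,2.5],"dr":[0,0,0],"fingers":3.5},
    {"travel":[0,0,3.3],"dr":[0,0,0],"fingers":3.5},
    {"travel":[0,0,3.5],"dr":[0,0,0],"fingers":3.5},
  ],
)

```text
clock: 16.08
ee_pos: [0.6437, -0.0202, 0.2628]
tcp_rot: [-3.139, -0.106, 0.003]
wrist_force: [-0.2, -0.3, -3.0]
width: 0.0429
grasp_force: 61.9
```

```bash
python3 - <<'E'
from h import *;from cell import observe
s=observe();print(s["ee_pos"],s["wrist_force"]);plan(s,[.644,-.0185,.2475],94)
E
```

```text
[ 0.64370954 -0.02015833  0.26278875] [-0.18988271 -0.3060785  -2.96880583]
travel cm [ 0.04 -0.16  1.53] dr_z rad -0.002 or 3.14 j6 1.36
```

Request:
send_rows(
  steps=[
    {"travel":[0,-0.1,0.4],"dr":[0,0,0],"fingers":3.5},
    {"travel":[0,-0.1,0.9],"dr":[0,0,0],"fingers":3.5},
    {"travel":[0,-0.1,1.3],"dr":[0,0,0],"fingers":3.5},
    {"travel":[0,-0.1,1.4],"dr":[0,0,0],"fingers":3.5},
    {"travel":[0,-0.1,1.4],"dr":[0,0,0],"fingers":3.5},
  ],
)

```text
clock: 16.5
ee_pos: [0.6441, -0.0193, 0.2501]
tcp_rot: [-3.14, -0.106, 0.001]
wrist_force: [-0.9, 0.0, -2.2]
width: 0.0427
grasp_force: 61.9
```

Request:
send_rows(
  steps=[
    {"travel":[0,0,0.1],"dr":[0,0,0],"fingers":3.5},
    {"travel":[0,0,0.2],"dr":[0,0,0],"fingers":3.5},
    {"travel":[0,0,0.2],"dr":[0,0,0],"fingers":3.5},
  ],
)

```text
clock: 16.75
ee_pos: [0.6442, -0.0193, 0.2485]
tcp_rot: [-3.14, -0.106, -0.0]
wrist_force: [0.2, 0.9, -1.9]
width: 0.0427
grasp_force: 61.9
```

Request:
send_rows(
  steps=[
    {"travel":[0,0,0.1],"dr":[0,0,0],"fingers":3.5},
    {"travel":[0,0,0.2],"dr":[0,0,0],"fingers":3.5},
    {"travel":[0,0,0.2],"dr":[0,0,0],"fingers":3.5},
  ],
)

```text
clock: 17.0
ee_pos: [0.6443, -0.0192, 0.2474]
tcp_rot: [3.14, 0.107, 0.001]
wrist_force: [-1.2, 0.3, 4.8]
width: 0.0429
grasp_force: 62.2
```

On the floor (force reversed to +4.8 N). Release and rise.

Request:
send_rows(
  steps=[
    {"travel":[0,0,0],"dr":[0,0,0],"fingers":5},
    {"travel":[0,0,0],"dr":[0,0,0],"fingers":8.5},
    {"travel":[0,0,0],"dr":[0,0,0],"fingers":8.5},
    {"travel":[0,0,0],"dr":[0,0,0],"fingers":8.5},
    {"travel":[0,0,0],"dr":[0,0,0],"fingers":8.5},
  ],
)

```text
clock: 17.42
ee_pos: [0.6443, -0.0192, 0.2464]
tcp_rot: [-3.14, -0.106, -0.0]
wrist_force: [-0.3, 0.4, -0.1]
width: 0.085
grasp_force: 0.0
```

Request:
send_rows(
  steps=[
    {"travel":[0,0,-1],"dr":[0,0,0],"fingers":8.5},
    {"travel":[0,0,-4],"dr":[0,0,0],"fingers":8.5},
    {"travel":[0,0,-8],"dr":[0,0,0],"fingers":8.5},
    {"travel":[0,0,-11],"dr":[0,0,0],"fingers":8.5},
    {"travel":[0,0,-12],"dr":[0,0,0],"fingers":8.5},
  ],
)

```text
clock: 17.83
ee_pos: [0.6458, -0.0194, 0.3727]
tcp_rot: [3.138, 0.107, 0.014]
wrist_force: [0.5, 0.3, 0.3]
width: 0.0849
grasp_force: 0.0
```

Request:
send_rows(
  steps=[
    {"travel":[-3,0,0],"dr":[0,0,0],"fingers":8.5},
    {"travel":[-6,0,0],"dr":[0,0,0],"fingers":8.5},
    {"travel":[-8,0,0],"dr":[0,0,0],"fingers":8.5},
    {"travel":[-8,0,0],"dr":[0,0,0],"fingers":8.5},
    {"travel":[-8,0,0],"dr":[0,0,0],"fingers":8.5},
  ],
)

```text
clock: 18.25
ee_pos: [0.5635, -0.0247, 0.3668]
tcp_rot: [-3.14, -0.106, 0.0]
wrist_force: [0.2, -0.9, -0.0]
width: 0.0848
grasp_force: 0.0
```

```bash
python3 - <<'E'
from h import *;from cell import observe
s=observe();print(s["ee_pos"]);snap("wrist","w8")
E
```

```text
[ 0.56345201 -0.02466469  0.36675653]
```

View pics/w8.png

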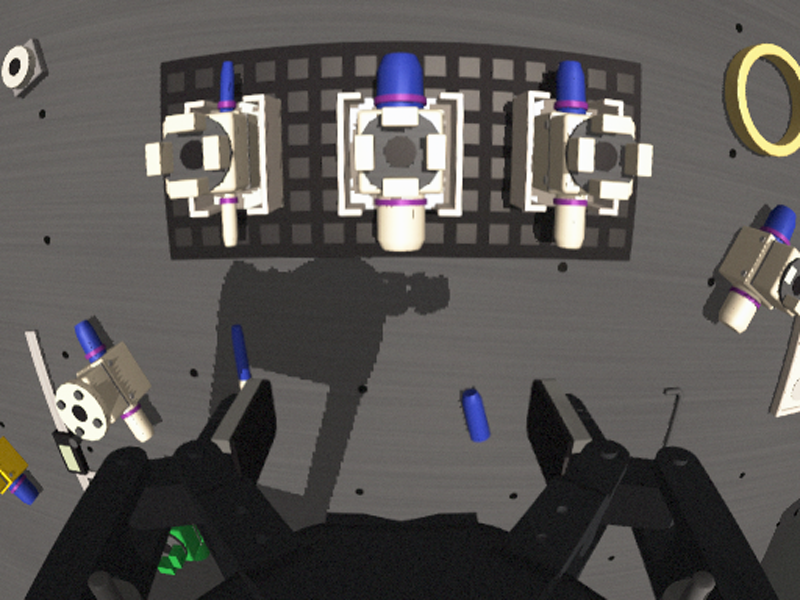

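Wrist view 8: all three seated upright, slim (192,155), jumbo (400,152), medium (605,154), pens through the notches; flange tool and broken tool untouched. A quick numeric check before handing in.

```bash
python3 - <<'E'
from h import *;from cell import sign_off
g=pickle.load(open("w8.pkl","rb"));f=lambda u,v,z:cast(g,(u*.64,v*.64),z,True)
for n,h,c in(("slim",(192,155),[(187,101),(280,95),(190,214),(280,210)]),("jum",(400,152),[(337,93),(464,92),(341,215),(461,215)]),("med",(605,154),[(525,95),(620,101),(529,209),(615,213)])):
    P=np.array([f(*q,.06) for q in c]);t=f(*h,.1);print(n,t[:2],P.mean(0)[:2],((t-P.mean(0))[:2]*1000).round(1),np.linalg.norm(P[0]-P[1]).round(4))
E
```

```text
slim [0.63821037 0.09131651] [0.63700935 0.08289992] [1.2 8.4] 0.0613
jum [ 0.64210326 -0.01957433] [ 0.64115054 -0.0199693 ] [1.  0.4] 0.0738
med [ 0.65329515 -0.12786242] [ 0.65162896 -0.1256739 ] [ 1.7 -2.2] 0.063
```

The slim rim came out 7 mm too wide because I picked the wall's foot instead of its rim. Against the direct dock measurement, the slim is about 3 mm off centre, well inside 15 mm. Handing in.

```bash
python3 -c "
from cell import sign_off
print(sign_off())"
```

```text
the job is handed in; nothing more can be done
None
```

The slim, medium and jumbo tools are in the narrow, middle and wide docks, each about 3 mm or less off centre by the last wrist picture; the broken and flanged tools were not touched, and the job is handed in at about 18 s, with no verdict returned.

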